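# Snap a test gauge onto a tilted test nipple and hold it on

### The arm

A 6-joint arm with a two-finger parallel gripper is mounted at the origin on a cart in front of the work surface, level with it; the furniture and walls round the work are solid. World frame = base frame: x ahead of the robot, y to its left, z up, the work surface at z = 0. Lengths are in m, angles in rad, forces in N, time in s.
With the tool pointing down it reaches from about 0.275 to 0.85 m from the base axis. Payload 19 kg.
Tool frame: the origin (TCP) lies midway between the tips of the shut fingers; the grasp point (between the pads) lies 19 mm behind it; z points along the fingers, y is the line along which they close (so a half turn about z gives the same grasp; the last joint's range is limited). The gripper opens to 85 mm and grips with 20 to 120 N. Pads are 22 mm wide; open, the fingers measure 114 mm over their backs; the gripper's body (76 mm by 85 mm) begins 54 mm behind the grasp point. The pads swing forward as they close: fully open they stand 13 mm farther back than shut.
Start: joints at [-1.334, 0.15, 1.437, -0, 1.554, -0.134], TCP at [0.208, -0.536, 0.231] pointing down, gripper open.
Joint ranges: [-2.8, 2.8], [-0.68, 2.1], [0.12, 2.68], [-1.39, 4.53], [0.16, 2.79], [-2.81, 2.81]. Speed limits (rad/s): [1.89, 1.89, 2.22, 3.01, 3.01, 3.01].

### API

Orientations are given as a rotation vector (axis times angle).
In Python, from bench import arm, optics gives the robot as it stands. The module is installed in compiled form; this text tells all that it offers.
- The arm moves only by the shell command python3 -m inch 'ROWS' [FORCE]. ROWS is JSON, a list of rows, each an object of numbers: "rx", "ry", "rz": the turn, a rotation vector about the tool's x, y, z in degrees; "tx", "ty", "tz": the shift along the tool's x, y, z in mm; "grip": the opening, from -1 (shut) to 1 (fully open). In form: [{"rx": .., "ry": .., "rz": .., "tx": .., "ty": .., "tz": .., "grip": ..}, ...]. A call has 1 to 10 rows; each row is the pose to reach, as a shift and turn from the pose commanded when the call began, along the tool's axes at that moment; what a row does not reach only later rows make up. A row lasts 1/10 s, in which the tool goes at most 50 mm and 8.59 degrees, less where a joint would pass 70% of its speed; a pose out of reach is approached as far as the arm can. A call with a gripper value outside its range is refused whole. The fingers move at their own pace and stop on an object; FORCE is the grip in N (left out, the last holds). Time passes only in rows, so rows that repeat a pose let the fingers close. It gives the time, the measured TCP pose, the force, the opening and the grip force at its end, in the units of the state.
- arm.read_state(): the state, without advancing time (a new reading comes with each control period).
- optics.read_camera(name): name is "scene" or "top" or "wrist"; returns the picture (400x640x3 uint8, blue, green, red); there is no depth.
- optics.calibration(name): a dict with "fov_y" (degrees; the focal length in pixels is half the picture's height over the tangent of half this angle, whatever the lens; pixels are square), "cx", "cy" (the principal point, pixels), "extrinsics" (4x4, takes a point from world to camera coordinates); the wrist camera has in their place "hand_eye" (4x4, takes a point from camera to tool coordinates, whose origin is the TCP and whose axes are the flange's). Camera axes: x right, y down, z forward; pixel columns grow to the right and rows downward; lengths in m; the calibration is good to about 2 mm. The wrist camera is an equidistant fisheye: a pixel r from the principal point sees the ray r / f radians off the axis. A picture is of the moment at which its call begins: read the wrist's pose just before it. calibration takes no time and is no camera call.
- arm.close_job(): hands the job in; it is judged then, once.
The state is a dict: "clock": time; "joint_positions": joint angles; "joint_velocities": joint speeds; "tau": joint torques, N m; "ee_pos": TCP position; "tool_rot": TCP orientation; "ft_force": force on the tool from outside, world axes, zero at the start; "moment": the same for the moment, N m; "gripper_width": opening from 0.0 (shut) to 1.0 (fully open); "finger_force": force on a finger pad.
Only numpy, scipy, OpenCV 4.12 (cv2) and the standard library are available. Lean on these libraries where they do the work, as an engineer would, in place of code of your own. Each camera call takes 0.05 s, during which the arm holds its last target. There are 200 camera calls.

### The job

Take the round test gauge out of its black cup and press it, mouth first and square to the nipple, onto the tilted test nipple of the valve block until it snaps on and the spring sleeve round the nipple is nearly all the way down. Press gently, never harder than 30 N, and leave the tin, the vial and the beaker alone. Finish while holding: keep the gauge gripped and pressed down against the sleeve's spring, do not let go.

Things in the scene. Friction and masses are not known exactly. Their poses are not given: they have to be found in the camera images.
- gauge: pocket test gauge, round, 93 mm long, 0.2 kg, mouth down in the cup. Origin at the centre of its mouth (lower end), z up its axis. From the mouth: steel barrel 32 mm wide to 45 mm, flange 46 mm wide from 45 to 51 mm, black grip 28 mm wide from 51 to 93 mm (to grasp; fingertips can push the flange), white dial on top. Bore 20 mm wide, 38 mm deep, with a groove 26 mm wide 3 to 17 mm above the mouth
- gauge_flange (a point): centre of the flange's upper face, 51 mm above the gauge's mouth
- dock: black plastic cup that the gauge starts in, fixed to the bench: foot 76 mm in diameter and 4 mm thick, wall 50 mm outside and 38 mm inside, rim 26 mm above the bench; origin under its centre on the bench. The gauge's mouth rests 4 mm above the bench
- valve_block: aluminium valve block, fixed to the bench: foot plate 112 x 72 x 10 mm, block 70 x 60 mm up to 44 mm high, with a round tilted boss 42 mm in diameter on top; origin under its centre on the bench. The nipple leans 20 degrees from vertical towards the block's own -x side
- nipple: steel nipple on the boss, 17 mm wide, tapering over its last 8 mm to 9 mm. z points out along the nipple (20 degrees from vertical); origin on the axis, 30 mm below the tip, 62 mm above the bench. The sleeve's top face is 13 mm out along z when free, level with the origin when fully pressed. Two sprung balls in its sides 9 mm out. Gauge on squarely: its z = the nipple's z, its mouth on the sleeve
- nipple_tip (a point): centre of the nipple's tip, 30 mm out from the nipple's origin along its axis
- sleeve (a joint): spring sleeve, dark steel ring 35 mm wide round the nipple, pushed down by the gauge's mouth: 0 = free, up to 0.013 m at its stop. Its spring pushes back with 5 N at 0, 11.5 N at the stop. The sprung balls add up to about 5 N from 1 to 5 mm, then give way and snap into the gauge's groove between 6 and 9 mm. Let go, the gauge springs back to about 8 mm or off, so keep pushing: 11 to 12 mm is good
- seal_tin: flat metal tin, 62 mm in diameter, 22 mm high, a bystander; origin under its centre
- vial: small capped vial, 27 mm in diameter, 60 mm high, a bystander; origin under its centre
- beaker: clear beaker, 54 mm in diameter, 66 mm high, a bystander; origin under its centre

How it is judged:
On the way, in this order (a step that is already met when the one before it is completed fails the run):
1. the gauge is lifted clear of its cup in the fingers (z of gauge in the frame of dock above 0.03 m and contact force between the fingers and gauge above 1 N), for 0.1 s.
2. the gauge has snapped onto the nipple and presses the sleeve down (value of joint sleeve above 0.0095 m and distance between gauge and nipple below 0.006 m and angle between the z axis of gauge and the z axis of nipple, either way round below 0.12 rad), for 0.3 s.
At the end, for the whole second after the job is handed in: the gauge sits on the nipple, its axis within 7 degrees of the nipple's, its mouth within 6 mm of the nipple's origin, the sleeve pressed at least 9.5 of its 13 mm, the gauge still gripped by the fingers (over 3 N), pressing on the block with more than 5 N, and at rest (all of step 2 and contact force between the fingers and gauge above 3 N and contact force between gauge and valve_block above 5 N and linear speed of gauge below 0.02 m/s); the arm keeps its last pose, push and grip.
It fails at once if the gauge is pressed or knocked on the valve block with more than 30 N (contact force between gauge and valve_block above 30 N).
It fails at once if the tin, the vial or the beaker is pushed more than 20 mm from its place (distance of any of seal_tin, vial, beaker from where it was at the start of the episode above 0.02 m).
It also fails if it takes over 38 s, if anything falls off the work surface, if the arm or the gripper's body presses on something with over 40 N, if the wrist force passes 120 N, or if a joint passes its speed limit or range.

## Working session

There is one attempt and no reset: what is moved stays moved. The work goes in short steps, Python scripts to look and compute and a shell command to move; the robot and the scene stay as the last step left them, time stands still between calls to the robot, and variables do not carry over. Pictures are saved under pics/ and viewed, at most 10 in all, crops included, and the job is handed in when it is done.

```bash
mkdir -p pics; python3 - <<'E'
from bench import arm, optics
import cv2, numpy as np
s=arm.read_state(); print({k:np.round(v,3).tolist() for k,v in s.items()})
for n in ("scene","top","wrist"):
    c=optics.calibration(n); print(n,{k:np.round(v,4).tolist() for k,v in c.items()})
    cv2.imwrite(f"pics/{n}0.png",optics.read_camera(n))
E
```

```text
{'clock': 0.0, 'joint_positions': [-1.334, 0.151, 1.438, -0.0, 1.554, -0.134], 'joint_velocities': [0.0, -0.001, 0.001, -0.002, 0.001, 0.001], 'tau': [-0.0, -71.306, -57.087, -0.0, 0.009, -0.0], 'ee_pos': [0.208, -0.536, 0.231], 'tool_rot': [-3.087, -0.579, 0.0], 'ft_force': [-0.417, -0.13, 0.165], 'moment': [-0.017, 0.03, 0.002], 'finger_force': 0.0, 'gripper_width': 0.999}
scene {'fov_y': 48.6655, 'cx': 317.161, 'cy': 198.0875, 'extrinsics': [[0.9181, -0.3963, -0.0036, -0.6228], [-0.2981, -0.6845, -0.6653, 0.1376], [0.2612, 0.6119, -0.7466, 0.9132], [0.0, 0.0, 0.0, 1.0]]}
top {'fov_y': 55.6516, 'cx': 315.5229, 'cy': 198.2368, 'extrinsics': [[0.0156, -0.9998, 0.0152, -0.1759], [-0.9959, -0.0169, -0.0888, 0.6175], [0.089, -0.0138, -0.9959, 0.8746], [0.0, 0.0, 0.0, 1.0]]}
wrist {'fov_y': 65.7065, 'cx': 318.2708, 'cy': 201.0143, 'hand_eye': [[0.0001, -0.9646, -0.2637, 0.0655], [1.0, 0.0, 0.0002, 0.0003], [-0.0002, -0.2637, 0.9646, -0.1418], [0.0, 0.0, 0.0, 1.0]]}
```

View pics/top0.png

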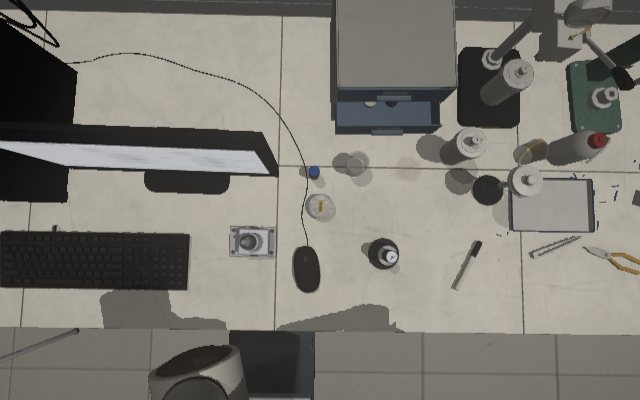

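View pics/scene0.png

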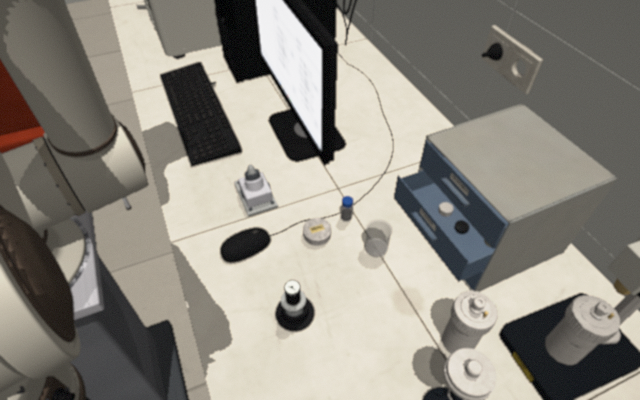

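The top view shows the gauge and cup at about (384,253), the valve block at (252,241), the tin at (320,207), the vial at (314,172) and the beaker at (355,163). The scene view shows the gauge at about (293,300) and the block at (255,190). I'll enlarge both objects.

```bash
cat > h.py <<'E'
from bench import arm, optics
import cv2, numpy as np
from scipy.spatial.transform import Rotation as R
def ray(n,uv,st=None):
    "origin, unit direction in world of pixel uv"
    c=optics.calibration(n); f=200/np.tan(np.radians(c["fov_y"])/2)
    d=np.array([(uv[0]-c["cx"])/f,(uv[1]-c["cy"])/f])
    if n!="wrist":
        E=np.array(c["extrinsics"]); Rm=E[:3,:3].T
        v=Rm@np.append(d,1); return -Rm@E[:3,3], v/np.linalg.norm(v)
    r=np.linalg.norm(d); v=np.append(d*np.sinc(r/np.pi),np.cos(r))
    H=np.array(c["hand_eye"]); T=R.from_rotvec(st["tool_rot"]).as_matrix()
    return np.array(st["ee_pos"])+T@H[:3,3], T@H[:3,:3]@v
def plane(n,uv,z,st=None):
    o,v=ray(n,uv,st); return o+v*(z-o[2])/v[2]
def tri(rays):
    "least squares point, residual distances"
    A=[np.eye(3)-np.outer(v,v) for o,v in rays]
    p=np.linalg.solve(sum(A),sum(a@o for a,(o,v) in zip(A,rays)))
    return p,[float(np.linalg.norm(a@(p-o))) for a,(o,v) in zip(A,rays)]
E
python3 - <<'E'
import cv2,numpy as np
t=cv2.imread("pics/top0.png");s=cv2.imread("pics/scene0.png")
def c(i,x,y,w=64,h=48): return cv2.resize(i[y:y+h,x:x+w],(400,300),interpolation=cv2.INTER_CUBIC)
cv2.imwrite("pics/crops.png",np.vstack([np.hstack([c(t,220,218),c(s,223,165)]),np.hstack([c(t,352,230),c(s,261,276,64,56)])]))
E
```

```text
(no output)
```

View pics/crops.png

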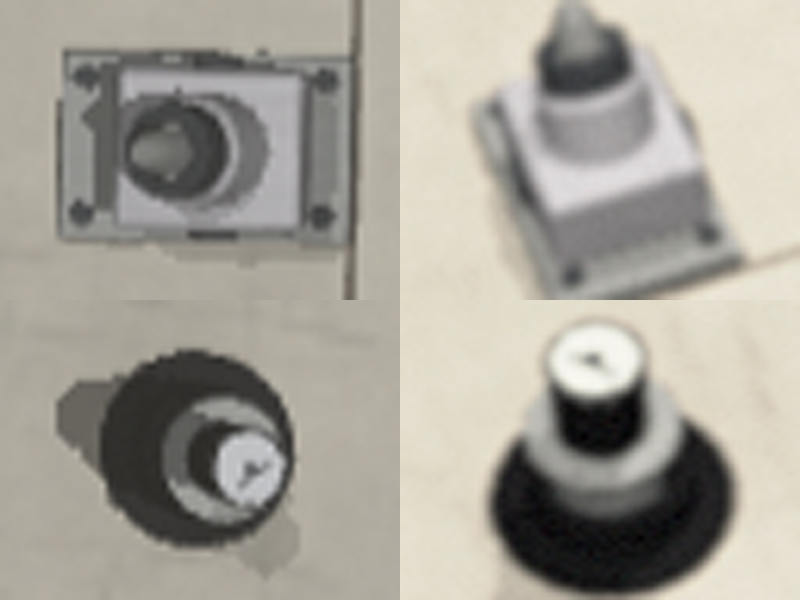

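The crops show the nipple leaning to image left in the top view, with its tip near top px (243,242) and scene px (250,165). The dial centre is at top px (392,257) and scene px (292.5,287), and the cup foot centre at top px (383.5,253.7).

```bash
python3 - <<'E'
from h import *
np.set_printoptions(precision=4,suppress=True)
print("dial",tri([ray("top",(392,256.9)),ray("scene",(292.5,287.2))]))
print("dial pl .097",plane("top",(392,256.9),.097),plane("scene",(292.5,287.2),.097))
print("dock",plane("top",(383.5,253.7),.004))
print("tip",tri([ray("top",(243,242.3)),ray("scene",(250.2,165))]))
c=np.array([plane("top",(220+x/6.25,218+y/6.25),.01) for x,y in [(64,51),(357,53),(352,243),(57,240)]])
print("corners",c,c.mean(0), [np.linalg.norm(c[i]-c[i-1]) for i in range(4)])
b=np.array([plane("top",(220+x/6.25,218+y/6.25),.044) for x,y in [(119,69),(302,70),(301,230),(117,226)]])
print("block",b,b.mean(0))
d=c[0]+c[3]-c[1]-c[2];print("long dir deg",np.degrees(np.arctan2(d[1],d[0])));d=c[0]+c[1]-c[2]-c[3];print("short",np.degrees(np.arctan2(d[1],d[0])))
E
```

```text
dial (array([ 0.4887, -0.333 ,  0.0994]), [3.2487485094777155e-05, 3.2487485094877735e-05])
dial pl .097 [ 0.4886 -0.3336  0.097 ] [ 0.4891 -0.3317  0.097 ]
dock [ 0.4903 -0.3331  0.004 ]
tip (array([ 0.5151, -0.008 ,  0.0936]), [0.0001615263924966699, 0.00016152639249674032])
corners [[ 0.5509  0.0384  0.01  ]
 [ 0.5519 -0.0744  0.01  ]
 [ 0.4792 -0.0743  0.01  ]
 [ 0.4787  0.0385  0.01  ]] [ 0.5152 -0.0179  0.01  ] [np.float64(0.07218178833069233), np.float64(0.11281812446251929), np.float64(0.0726867071946315), np.float64(0.11279431729937063)]
block [[ 0.5442  0.0107  0.044 ]
 [ 0.5449 -0.0571  0.044 ]
 [ 0.486  -0.0583  0.044 ]
 [ 0.4864  0.0095  0.044 ]] [ 0.5154 -0.0238  0.044 ]
long dir deg 90.38804615610141
short -0.092835380824098
```

Foot plate 112×72 mm, dial height and tip height all match the given sizes. Next I move above the gauge, turning so tool x points to world +y.

```bash
G='{"tx":335,"ty":-88,"tz":-20,"rz":-68.8,"grip":1}'; python3 -m inch '[{"tx":335,"ty":-88,"tz":-20,"rz":-68.8,"grip":1},{"tx":335,"ty":-88,"tz":-20,"rz":-68.8,"grip":1},{"tx":335,"ty":-88,"tz":-20,"rz":-68.8,"grip":1},{"tx":335,"ty":-88,"tz":-20,"rz":-68.8,"grip":1},{"tx":335,"ty":-88,"tz":-20,"rz":-68.8,"grip":1},{"tx":335,"ty":-88,"tz":-20,"rz":-68.8,"grip":1},{"tx":335,"ty":-88,"tz":-20,"rz":-68.8,"grip":1},{"tx":335,"ty":-88,"tz":-20,"rz":-68.8,"grip":1},{"tx":335,"ty":-88,"tz":-20,"rz":-68.8,"grip":1},{"tx":335,"ty":-88,"tz":-20,"rz":-68.8,"grip":1}]' 60
python3 - <<'E'
from h import *
s=arm.read_state(); print(s["ee_pos"],s["tool_rot"],s["joint_positions"])
cv2.imwrite("pics/w1.png",optics.read_camera("wrist"))
E
```

```text
[ 0.20827009 -0.53575956  0.23082677] [-3.08680547e+00 -5.78938284e-01  9.51535661e-05] [-1.33403838e+00  1.50901440e-01  1.43782387e+00 -1.09400227e-05
  1.55383491e+00 -1.34039326e-01]invalid input at $[0]: expected keys rx, ry, rz, tx, ty, tz, grip
```

View pics/w1.png

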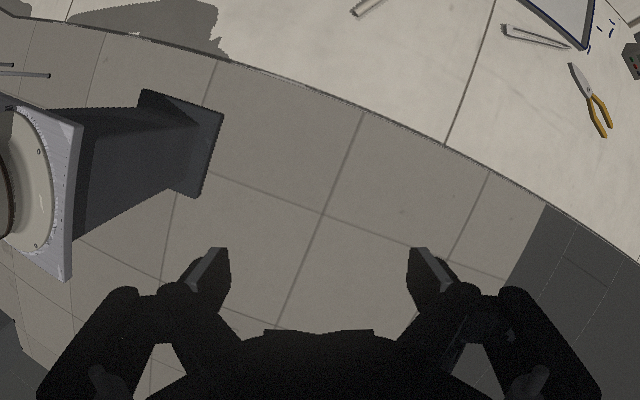

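The call was refused because all seven keys are needed, so the arm has not moved. The picture shows only the floor and the fingers near (220,270) and (430,270). I'll retype it with all the keys.

```bash
python3 -m inch '[{"rx":0,"ry":0,"rz":-68.8,"tx":335,"ty":-88,"tz":-20,"grip":1},{"rx":0,"ry":0,"rz":-68.8,"tx":335,"ty":-88,"tz":-20,"grip":1},{"rx":0,"ry":0,"rz":-68.8,"tx":335,"ty":-88,"tz":-20,"grip":1},{"rx":0,"ry":0,"rz":-68.8,"tx":335,"ty":-88,"tz":-20,"grip":1},{"rx":0,"ry":0,"rz":-68.8,"tx":335,"ty":-88,"tz":-20,"grip":1},{"rx":0,"ry":0,"rz":-68.8,"tx":335,"ty":-88,"tz":-20,"grip":1},{"rx":0,"ry":0,"rz":-68.8,"tx":335,"ty":-88,"tz":-20,"grip":1},{"rx":0,"ry":0,"rz":-68.8,"tx":335,"ty":-88,"tz":-20,"grip":1},{"rx":0,"ry":0,"rz":-68.8,"tx":335,"ty":-88,"tz":-20,"grip":1},{"rx":0,"ry":0,"rz":-68.8,"tx":335,"ty":-88,"tz":-20,"grip":1}]' 60
python3 - <<'E'
from h import *
s=arm.read_state(); print(s["ee_pos"],s["tool_rot"],s["joint_positions"])
im=optics.read_camera("wrist");cv2.imwrite("pics/w2.png",im)
E
```

```text
clock: 1.2
ee_pos: [0.4883, -0.3327, 0.2511]
tool_rot: [-2.226, -2.216, 0.0]
ft_force: [-0.1, -0.9, 0.7]
gripper_width: 1.001
finger_force: 0.0
[ 0.48831307 -0.33272014  0.25107925] [-2.22579797e+00 -2.21639560e+00  1.93129400e-04] [-7.28400440e-01  1.78452794e-01  1.36543091e+00 -9.44066361e-05
  1.59819579e+00 -7.24169796e-01]
```

View pics/w2.png

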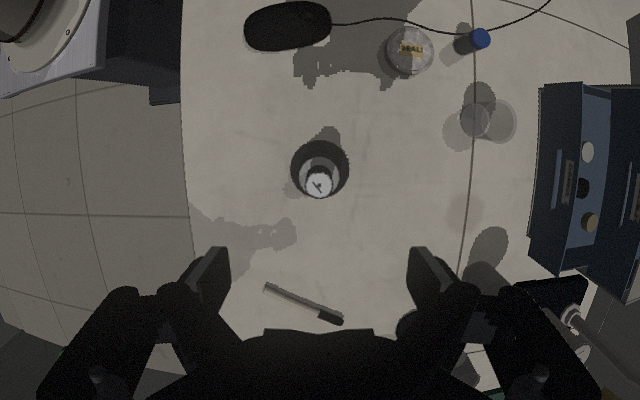

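The wrist view shows the gauge between the fingers, with its dial at about (319,184) in the cup's black foot, centred near (320,170).

```bash
python3 - <<'E'
from h import *
s=arm.read_state(); im=cv2.imread("pics/w2.png"); g=cv2.cvtColor(im,6)
def big(m): 
    c=max(cv2.findContours(m,0,1)[0],key=cv2.contourArea); return cv2.fitEllipse(c)
m=np.zeros_like(g); m[165:205,295:345]=(g[165:205,295:345]>170)*255; e=big(m); print(e,plane("wrist",e[0],.097,s))
E
python3 - <<'E'
from h import *
s=arm.read_state(); g=cv2.cvtColor(cv2.imread("pics/w2.png"),6)
m=np.zeros_like(g); m[130:210,280:360]=(g[130:210,280:360]<60)*255
c=np.vstack([x for x in cv2.findContours(m,0,1)[0] if cv2.contourArea(x)>50]); (x,y),r=cv2.minEnclosingCircle(c); print(x,y,r,plane("wrist",(x,y),.004,s))
E
```

```text
319.3144836425781 168.53619384765625 29.40485382080078 [ 0.48835763 -0.33064359  0.004     ]Traceback (most recent call last):
  File "<stdin>", line 5, in <module>
  File "<stdin>", line 4, in big
ValueError: max() iterable argument is empty
```

```bash
python3 -m inch '[{"rx":0,"ry":0,"rz":0,"tx":1,"ty":0,"tz":40,"grip":1},{"rx":0,"ry":0,"rz":0,"tx":1,"ty":0,"tz":80,"grip":1},{"rx":0,"ry":0,"rz":0,"tx":1,"ty":0,"tz":120,"grip":1},{"rx":0,"ry":0,"rz":0,"tx":1,"ty":0,"tz":155,"grip":1},{"rx":0,"ry":0,"rz":0,"tx":1,"ty":0,"tz":180,"grip":1},{"rx":0,"ry":0,"rz":0,"tx":1,"ty":0,"tz":194,"grip":1},{"rx":0,"ry":0,"rz":0,"tx":1,"ty":0,"tz":194,"grip":1}]' 60
python3 -m inch '[{"rx":0,"ry":0,"rz":0,"tx":0,"ty":0,"tz":0,"grip":-1},{"rx":0,"ry":0,"rz":0,"tx":0,"ty":0,"tz":0,"grip":-1},{"rx":0,"ry":0,"rz":0,"tx":0,"ty":0,"tz":0,"grip":-1},{"rx":0,"ry":0,"rz":0,"tx":0,"ty":0,"tz":0,"grip":-1},{"rx":0,"ry":0,"rz":0,"tx":0,"ty":0,"tz":0,"grip":-1},{"rx":0,"ry":0,"rz":0,"tx":0,"ty":0,"tz":0,"grip":-1},{"rx":0,"ry":0,"rz":0,"tx":0,"ty":0,"tz":0,"grip":-1},{"rx":0,"ry":0,"rz":0,"tx":0,"ty":0,"tz":0,"grip":-1}]' 60
```

```text
clock: 1.95
ee_pos: [0.4876, -0.3315, 0.0559]
tool_rot: [-2.222, -2.217, 0.0]
ft_force: [-0.0, 1.0, 0.5]
gripper_width: 0.999
finger_force: 0.0
clock: 2.75
ee_pos: [0.489, -0.3317, 0.0582]
tool_rot: [2.22, 2.221, 0.0]
ft_force: [-1.3, 1.1, 5.9]
gripper_width: 0.314
finger_force: 58.6
```

Gripped: the opening is about 27 mm at 58 N. Now I lift and carry towards the block.

```bash
python3 -m inch '[{"rx":0,"ry":0,"rz":0,"tx":0,"ty":0,"tz":-10,"grip":-1},{"rx":0,"ry":0,"rz":0,"tx":0,"ty":0,"tz":-35,"grip":-1},{"rx":0,"ry":0,"rz":0,"tx":0,"ty":0,"tz":-65,"grip":-1},{"rx":0,"ry":0,"rz":0,"tx":0,"ty":0,"tz":-100,"grip":-1},{"rx":0,"ry":0,"rz":0,"tx":20,"ty":5,"tz":-130,"grip":-1},{"rx":0,"ry":0,"rz":0,"tx":60,"ty":12,"tz":-150,"grip":-1},{"rx":0,"ry":0,"rz":0,"tx":105,"ty":20,"tz":-150,"grip":-1},{"rx":0,"ry":0,"rz":0,"tx":150,"ty":26,"tz":-150,"grip":-1},{"rx":0,"ry":0,"rz":0,"tx":190,"ty":26,"tz":-150,"grip":-1},{"rx":0,"ry":0,"rz":0,"tx":215,"ty":26,"tz":-150,"grip":-1}]' 60
python3 -m inch '[{"rx":0,"ry":0,"rz":0,"tx":5,"ty":0,"tz":0,"grip":-1},{"rx":0,"ry":0,"rz":0,"tx":5,"ty":0,"tz":0,"grip":-1},{"rx":0,"ry":0,"rz":0,"tx":5,"ty":0,"tz":0,"grip":-1},{"rx":0,"ry":0,"rz":0,"tx":5,"ty":0,"tz":0,"grip":-1}]' 60
python3 - <<'E'
from h import *
s=arm.read_state(); print(s["ee_pos"],s["tool_rot"],s["ft_force"])
im=optics.read_camera("wrist");cv2.imwrite("pics/w3.png",im)
E
```

```text
clock: 3.75
ee_pos: [0.5142, -0.1138, 0.2081]
tool_rot: [2.219, 2.224, 0.001]
ft_force: [0.7, -0.2, -2.6]
gripper_width: 0.311
finger_force: 59.3
clock: 4.15
ee_pos: [0.5145, -0.1124, 0.2073]
tool_rot: [-2.222, -2.221, 0.0]
ft_force: [-0.3, -0.3, -2.8]
gripper_width: 0.315
finger_force: 59.3
[ 0.51445019 -0.11242754  0.20729087] [-2.22167701e+00 -2.22094348e+00  2.91883594e-04] [-0.25501584 -0.28527736 -2.75105246]
```

View pics/w3.png

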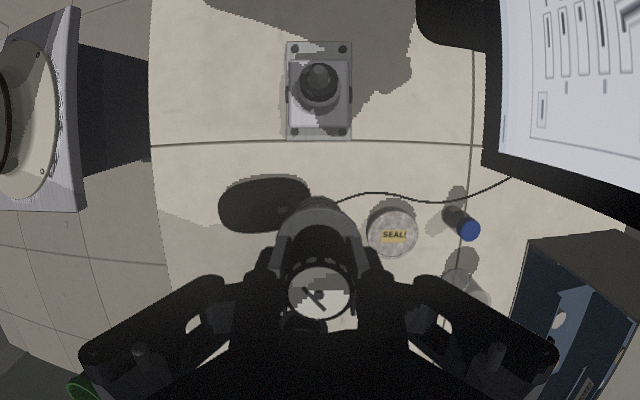

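The gauge is held upright with its dial at about (319,292). The block is at (318,90) with the nipple near (320,75), and the tin sits at (391,232), outside the path. I'll enlarge the nipple and the gauge.

```bash
python3 - <<'E'
import cv2,numpy as np
t=cv2.imread("pics/w3.png")
a=cv2.resize(t[35:145,280:360],(400,550),interpolation=cv2.INTER_CUBIC); b=cv2.resize(t[190:322,272:368],(400,550),interpolation=cv2.INTER_CUBIC)
cv2.imwrite("pics/c3.png",cv2.convertScaleAbs(np.hstack([a,b]),alpha=1.5))
E
```

```text
(no output)
```

View pics/c3.png

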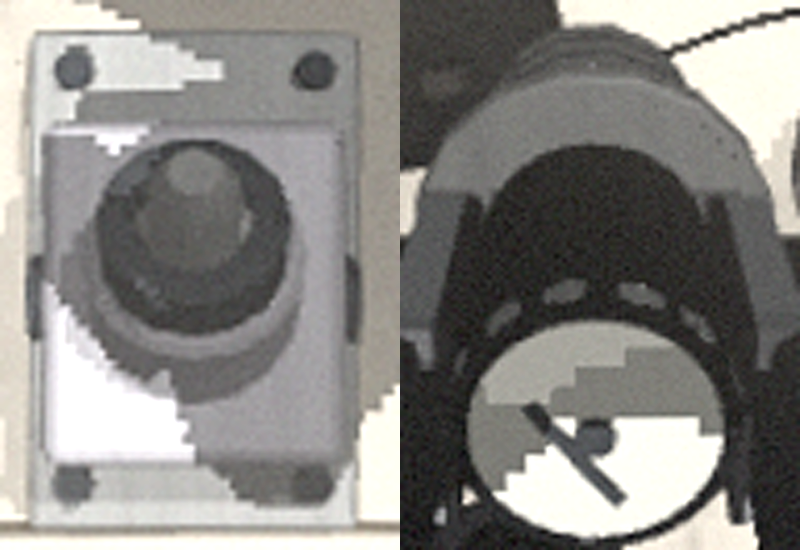

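The crop puts the nipple tip at px (318,69.4), the sleeve ring centre at about (318.8,82.5) and the dial centre at (319.3,293.7).

```bash
python3 - <<'E'
from h import *
np.set_printoptions(precision=4,suppress=True)
s=dict(ee_pos=[.51445,-.11243,.20729],tool_rot=[-2.2217,-2.2209,.0003])
Z=dict(ee_pos=[0,0,0],tool_rot=[0,0,0])
print("tip",plane("wrist",(318,69.4),.0902,s))
print("tri",tri([ray("wrist",(318,69.4),s),ray("top",(243,242.3)),ray("scene",(250.2,165))]))
print("sleeve@.0742",plane("wrist",(318.8,82.5),.0742,s))
c=np.array([plane("wrist",(280+x/5,35+y/5),.01,s) for x,y in [(33,32),(353,32),(355,525),(28,525)]]);print("foot",c,c.mean(0))
b=np.array([plane("wrist",(280+x/5,35+y/5),.044,s) for x,y in [(45,123),(337,123),(345,463),(45,463)]]);print("blk",b,b.mean(0))
print("dial tool",plane("wrist",(319.3,293.7),-.0388,Z))
E
```

```text
tip [ 0.5132 -0.0052  0.0902]
tri (array([ 0.5145, -0.0068,  0.0926]), [0.0017340161667795566, 0.0012601688934146475, 0.0006201611542475789])
sleeve@.0742 [ 0.5139 -0.0145  0.0742]
foot [[ 0.4791  0.0401  0.01  ]
 [ 0.5485  0.0401  0.01  ]
 [ 0.5492 -0.07    0.01  ]
 [ 0.4777 -0.07    0.01  ]] [ 0.5136 -0.0149  0.01  ]
blk [[ 0.485   0.0125  0.044 ]
 [ 0.5417  0.0125  0.044 ]
 [ 0.5435 -0.0554  0.044 ]
 [ 0.4848 -0.0554  0.044 ]] [ 0.5138 -0.0215  0.044 ]
dial tool [ 0.0005 -0.0006 -0.0388]
```

The estimates agree within 2–3 mm, so I take the tip as (0.514,-0.0065,0.090), with the gauge on the tool axis. I'll tilt 20° and hover with the mouth about 45 mm out from the tip along the nipple axis.

```bash
python3 -m inch '[{"rx":0,"ry":-5,"rz":0,"tx":20,"ty":0,"tz":0,"grip":-1},{"rx":0,"ry":-10,"rz":0,"tx":50,"ty":0,"tz":0,"grip":-1},{"rx":0,"ry":-15,"rz":0,"tx":80,"ty":0,"tz":5,"grip":-1},{"rx":0,"ry":-18,"rz":0,"tx":110,"ty":0,"tz":12,"grip":-1},{"rx":0,"ry":-20,"rz":0,"tx":130,"ty":0,"tz":20,"grip":-1},{"rx":0,"ry":-20,"rz":0,"tx":140,"ty":0,"tz":24,"grip":-1},{"rx":0,"ry":-20,"rz":0,"tx":140,"ty":0,"tz":24,"grip":-1},{"rx":0,"ry":-20,"rz":0,"tx":140,"ty":0,"tz":24,"grip":-1},{"rx":0,"ry":-20,"rz":0,"tx":140,"ty":0,"tz":24,"grip":-1}]' 60
python3 - <<'E'
from h import *
s=arm.read_state(); print(s["ee_pos"],R.from_rotvec(s["tool_rot"]).as_matrix().round(3).tolist(),s["ft_force"])
w=optics.read_camera("wrist");t=optics.read_camera("top");c=optics.read_camera("scene")
[cv2.imwrite(f"pics/{n}4.png",i) for n,i in zip("wts",(w,t,c))]
f=lambda i,x,y,W,H:cv2.convertScaleAbs(cv2.resize(i[y:y+H,x:x+W],(400,300),interpolation=cv2.INTER_CUBIC),alpha=1.3)
cv2.imwrite("pics/c4.png",np.vstack([np.hstack([f(w,240,160,160,120),f(t,200,190,96,72)]),np.hstack([f(c,212,120,96,72),f(w,0,0,640,400)])]))
E
```

```text
clock: 5.1
ee_pos: [0.5146, 0.0273, 0.1838]
tool_rot: [2.033, 2.031, -0.357]
ft_force: [-0.9, -0.1, -2.5]
gripper_width: 0.311
finger_force: 59.2
[0.51463998 0.02726739 0.18380498] [[0.001, 1.0, 0.0], [0.94, -0.001, -0.342], [-0.342, 0.001, -0.94]] [-0.89029912 -0.12994816 -2.52887648]
```

View pics/c4.png

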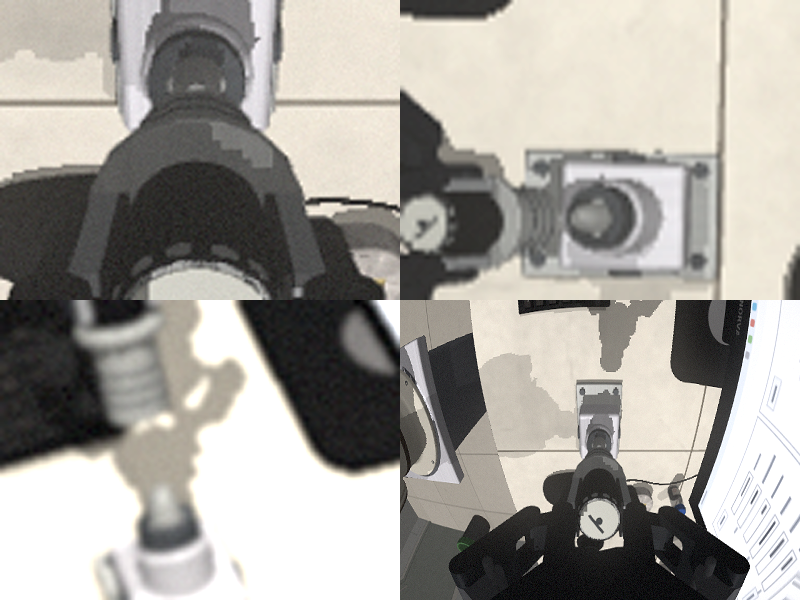

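The wrist view has the sleeve (col ≈318.6) directly in line with the gauge. In the top and scene views the gauge is poised off the nipple. I'll use the known gauge pose to remove the cameras' bias and then check the tip.

```bash
python3 - <<'E'
from h import *
np.set_printoptions(precision=4,suppress=True)
P=np.array([.51464,.02727,.1838]); n=np.array([0,.342,.94])
def proj(nm,p):
    c=optics.calibration(nm);f=200/np.tan(np.radians(c["fov_y"])/2);q=np.array(c["extrinsics"])@np.append(p,1)
    return np.array([c["cx"]+f*q[0]/q[2],c["cy"]+f*q[1]/q[2]])
for nm in("top","scene"):
    print(nm,"dial",proj(nm,P+.0388*n),"flange",proj(nm,P-.0032*n),"mouth",proj(nm,P-.0542*n),"tip@guess",proj(nm,[.5142,-.0065,.0902]))
b=.0  # dial ray bias in top
d=plane("top",(206.7,243.3),(P+.0388*n)[2]);print("top bias",d-(P+.0388*n)); print("tip top",plane("top",(243,242.3),.0902))
m=plane("scene",(245.1,146.4),(P-.0542*n)[2]);print("scene bias",m-(P-.0542*n)); print("tip scene",plane("scene",(250,164.9),.0902))
E
```

```text
top dial [204.6201 244.0634] flange [217.5889 243.5352] mouth [231.5878 242.9651] tip@guess [242.5462 242.7133]
scene dial [235.7028 105.4615] flange [240.2972 124.7157] mouth [245.6081 146.973 ] tip@guess [249.8734 165.7854]
top bias [ 0.0015 -0.0038  0.    ]
tip top [ 0.5151 -0.0075  0.0902]
scene bias [-0.0005  0.0022 -0.    ]
tip scene [ 0.5153 -0.0039  0.0902]
```

With the biases removed the tip is at about (0.514,-0.005). I'll shift +1.4 mm in tool x and advance to just off the tip, then ease on.

```bash
python3 -m inch '[{"rx":0,"ry":0,"rz":0,"tx":1.4,"ty":0,"tz":12,"grip":-1},{"rx":0,"ry":0,"rz":0,"tx":1.4,"ty":0,"tz":26,"grip":-1},{"rx":0,"ry":0,"rz":0,"tx":1.4,"ty":0,"tz":36,"grip":-1},{"rx":0,"ry":0,"rz":0,"tx":1.4,"ty":0,"tz":41,"grip":-1},{"rx":0,"ry":0,"rz":0,"tx":1.4,"ty":0,"tz":43,"grip":-1},{"rx":0,"ry":0,"rz":0,"tx":1.4,"ty":0,"tz":43,"grip":-1},{"rx":0,"ry":0,"rz":0,"tx":1.4,"ty":0,"tz":43,"grip":-1}]' 60
python3 -m inch '[{"rx":0,"ry":0,"rz":0,"tx":0,"ty":0,"tz":1,"grip":-1},{"rx":0,"ry":0,"rz":0,"tx":0,"ty":0,"tz":2,"grip":-1},{"rx":0,"ry":0,"rz":0,"tx":0,"ty":0,"tz":3,"grip":-1},{"rx":0,"ry":0,"rz":0,"tx":0,"ty":0,"tz":4,"grip":-1},{"rx":0,"ry":0,"rz":0,"tx":0,"ty":0,"tz":4.5,"grip":-1},{"rx":0,"ry":0,"rz":0,"tx":0,"ty":0,"tz":5,"grip":-1},{"rx":0,"ry":0,"rz":0,"tx":0,"ty":0,"tz":5,"grip":-1}]' 60
```

```text
clock: 5.95
ee_pos: [0.5146, 0.0152, 0.1428]
tool_rot: [2.031, 2.032, -0.357]
ft_force: [1.8, 0.8, -2.9]
gripper_width: 0.314
finger_force: 59.2
clock: 6.65
ee_pos: [0.5144, 0.0134, 0.1377]
tool_rot: [2.031, 2.032, -0.358]
ft_force: [0.4, -1.0, -2.4]
gripper_width: 0.314
finger_force: 59.2
```

```bash
python3 -m inch '[{"rx":0,"ry":0,"rz":0,"tx":0,"ty":0,"tz":0.7,"grip":-1},{"rx":0,"ry":0,"rz":0,"tx":0,"ty":0,"tz":1.4,"grip":-1},{"rx":0,"ry":0,"rz":0,"tx":0,"ty":0,"tz":2,"grip":-1},{"rx":0,"ry":0,"rz":0,"tx":0,"ty":0,"tz":2.5,"grip":-1},{"rx":0,"ry":0,"rz":0,"tx":0,"ty":0,"tz":2.5,"grip":-1}]' 60
python3 -m inch '[{"rx":0,"ry":0,"rz":0,"tx":0,"ty":0,"tz":0.7,"grip":-1},{"rx":0,"ry":0,"rz":0,"tx":0,"ty":0,"tz":1.4,"grip":-1},{"rx":0,"ry":0,"rz":0,"tx":0,"ty":0,"tz":2,"grip":-1},{"rx":0,"ry":0,"rz":0,"tx":0,"ty":0,"tz":2.5,"grip":-1},{"rx":0,"ry":0,"rz":0,"tx":0,"ty":0,"tz":2.5,"grip":-1}]' 60
```

```text
clock: 7.15
ee_pos: [0.5144, 0.0126, 0.1353]
tool_rot: [2.031, 2.032, -0.358]
ft_force: [0.0, -0.1, -2.9]
gripper_width: 0.312
finger_force: 59.2
clock: 7.65
ee_pos: [0.5144, 0.0117, 0.133]
tool_rot: [2.031, 2.032, -0.358]
ft_force: [-0.4, 0.5, -2.4]
gripper_width: 0.315
finger_force: 59.2
```

```bash
python3 -m inch '[{"rx":0,"ry":0,"rz":0,"tx":0,"ty":0,"tz":0.7,"grip":-1},{"rx":0,"ry":0,"rz":0,"tx":0,"ty":0,"tz":1.4,"grip":-1},{"rx":0,"ry":0,"rz":0,"tx":0,"ty":0,"tz":2.1,"grip":-1},{"rx":0,"ry":0,"rz":0,"tx":0,"ty":0,"tz":2.8,"grip":-1},{"rx":0,"ry":0,"rz":0,"tx":0,"ty":0,"tz":3.5,"grip":-1},{"rx":0,"ry":0,"rz":0,"tx":0,"ty":0,"tz":4,"grip":-1},{"rx":0,"ry":0,"rz":0,"tx":0,"ty":0,"tz":4,"grip":-1}]' 60
python3 -m inch '[{"rx":0,"ry":0,"rz":0,"tx":0,"ty":0,"tz":0.7,"grip":-1},{"rx":0,"ry":0,"rz":0,"tx":0,"ty":0,"tz":1.4,"grip":-1},{"rx":0,"ry":0,"rz":0,"tx":0,"ty":0,"tz":2.1,"grip":-1},{"rx":0,"ry":0,"rz":0,"tx":0,"ty":0,"tz":2.8,"grip":-1},{"rx":0,"ry":0,"rz":0,"tx":0,"ty":0,"tz":3,"grip":-1},{"rx":0,"ry":0,"rz":0,"tx":0,"ty":0,"tz":3,"grip":-1}]' 60
```

```text
clock: 8.35
ee_pos: [0.5144, 0.0103, 0.1292]
tool_rot: [2.031, 2.032, -0.358]
ft_force: [-0.2, -0.4, -1.8]
gripper_width: 0.312
finger_force: 59.2
clock: 8.95
ee_pos: [0.5144, 0.0093, 0.1264]
tool_rot: [2.031, 2.032, -0.358]
ft_force: [-0.2, -0.1, -2.3]
gripper_width: 0.313
finger_force: 59.2
```

```bash
python3 -m inch '[{"rx":0,"ry":0,"rz":0,"tx":0,"ty":0,"tz":0.7,"grip":-1},{"rx":0,"ry":0,"rz":0,"tx":0,"ty":0,"tz":1.4,"grip":-1},{"rx":0,"ry":0,"rz":0,"tx":0,"ty":0,"tz":2.1,"grip":-1},{"rx":0,"ry":0,"rz":0,"tx":0,"ty":0,"tz":2.8,"grip":-1},{"rx":0,"ry":0,"rz":0,"tx":0,"ty":0,"tz":3,"grip":-1},{"rx":0,"ry":0,"rz":0,"tx":0,"ty":0,"tz":3,"grip":-1}]' 60
python3 -m inch '[{"rx":0,"ry":0,"rz":0,"tx":0,"ty":0,"tz":0.5,"grip":-1},{"rx":0,"ry":0,"rz":0,"tx":0,"ty":0,"tz":1,"grip":-1},{"rx":0,"ry":0,"rz":0,"tx":0,"ty":0,"tz":1.5,"grip":-1},{"rx":0,"ry":0,"rz":0,"tx":0,"ty":0,"tz":2,"grip":-1},{"rx":0,"ry":0,"rz":0,"tx":0,"ty":0,"tz":2,"grip":-1},{"rx":0,"ry":0,"rz":0,"tx":0,"ty":0,"tz":2,"grip":-1}]' 60
```

```text
clock: 9.55
ee_pos: [0.5145, 0.0084, 0.1238]
tool_rot: [2.031, 2.032, -0.358]
ft_force: [-1.6, 3.2, 4.3]
gripper_width: 0.314
finger_force: 59.8
clock: 10.15
ee_pos: [0.5147, 0.0077, 0.1222]
tool_rot: [2.03, 2.032, -0.357]
ft_force: [-1.6, 3.1, 6.7]
gripper_width: 0.313
finger_force: 60.6
```

We are on the sleeve: about 9.5 N along the axis, little sideways force, and about 3 mm compressed. I'll keep going in small steps.

```bash
python3 -m inch '[{"rx":0,"ry":0,"rz":0,"tx":0,"ty":0,"tz":0.5,"grip":-1},{"rx":0,"ry":0,"rz":0,"tx":0,"ty":0,"tz":1,"grip":-1},{"rx":0,"ry":0,"rz":0,"tx":0,"ty":0,"tz":1.5,"grip":-1},{"rx":0,"ry":0,"rz":0,"tx":0,"ty":0,"tz":2,"grip":-1},{"rx":0,"ry":0,"rz":0,"tx":0,"ty":0,"tz":2,"grip":-1}]' 60
python3 -m inch '[{"rx":0,"ry":0,"rz":0,"tx":0,"ty":0,"tz":0.5,"grip":-1},{"rx":0,"ry":0,"rz":0,"tx":0,"ty":0,"tz":1,"grip":-1},{"rx":0,"ry":0,"rz":0,"tx":0,"ty":0,"tz":1.5,"grip":-1},{"rx":0,"ry":0,"rz":0,"tx":0,"ty":0,"tz":2,"grip":-1},{"rx":0,"ry":0,"rz":0,"tx":0,"ty":0,"tz":2,"grip":-1}]' 60
python3 -m inch '[{"rx":0,"ry":0,"rz":0,"tx":0,"ty":0,"tz":0.5,"grip":-1},{"rx":0,"ry":0,"rz":0,"tx":0,"ty":0,"tz":1,"grip":-1},{"rx":0,"ry":0,"rz":0,"tx":0,"ty":0,"tz":1.5,"grip":-1},{"rx":0,"ry":0,"rz":0,"tx":0,"ty":0,"tz":2,"grip":-1},{"rx":0,"ry":0,"rz":0,"tx":0,"ty":0,"tz":2,"grip":-1}]' 60
```

```text
clock: 10.65
ee_pos: [0.5147, 0.0069, 0.1201]
tool_rot: [2.03, 2.032, -0.357]
ft_force: [0.7, 2.9, 3.1]
gripper_width: 0.311
finger_force: 59.8
clock: 11.15
ee_pos: [0.5145, 0.0062, 0.1179]
tool_rot: [2.031, 2.032, -0.358]
ft_force: [4.3, -0.8, -0.4]
gripper_width: 0.315
finger_force: 59.4
clock: 11.65
ee_pos: [0.5145, 0.0056, 0.1163]
tool_rot: [2.031, 2.032, -0.357]
ft_force: [2.2, 1.8, 4.8]
gripper_width: 0.315
finger_force: 59.7
```

The force drop shows it has snapped. The sleeve is at about 9.5 mm, with 2 mm more to go.

```bash
python3 -m inch '[{"rx":0,"ry":0,"rz":0,"tx":0,"ty":0,"tz":0.4,"grip":-1},{"rx":0,"ry":0,"rz":0,"tx":0,"ty":0,"tz":0.8,"grip":-1},{"rx":0,"ry":0,"rz":0,"tx":0,"ty":0,"tz":1.2,"grip":-1},{"rx":0,"ry":0,"rz":0,"tx":0,"ty":0,"tz":1.5,"grip":-1},{"rx":0,"ry":0,"rz":0,"tx":0,"ty":0,"tz":1.5,"grip":-1},{"rx":0,"ry":0,"rz":0,"tx":0,"ty":0,"tz":1.5,"grip":-1}]' 60
python3 - <<'E'
from h import *
for i in range(4):
    s=arm.read_state(); print(s["clock"],np.round(s["ee_pos"],4),np.round(s["ft_force"],1)); w=optics.read_camera("wrist")
t=optics.read_camera("top");c=optics.read_camera("scene")
f=lambda i,x,y,W,H:cv2.convertScaleAbs(cv2.resize(i[y:y+H,x:x+W],(400,300),interpolation=cv2.INTER_CUBIC),alpha=1.3)
cv2.imwrite("pics/c5.png",np.vstack([np.hstack([f(w,240,160,160,120),f(t,200,190,96,72)]),np.hstack([f(c,212,120,96,72),f(w,0,0,640,400)])]))
E
```

```text
clock: 12.25
ee_pos: [0.5145, 0.0051, 0.115]
tool_rot: [2.031, 2.032, -0.357]
ft_force: [1.3, 4.5, 6.2]
gripper_width: 0.313
finger_force: 59.7
12.25 [0.5145 0.0051 0.115 ] [1.3 4.5 6.2]
12.3 [0.5146 0.0052 0.115 ] [2.3 3.8 6.3]
12.35 [0.5146 0.0052 0.1151] [1.6 3.3 7.3]
12.4 [0.5146 0.0051 0.115 ] [1.5 3.4 7.8]
```

View pics/c5.png

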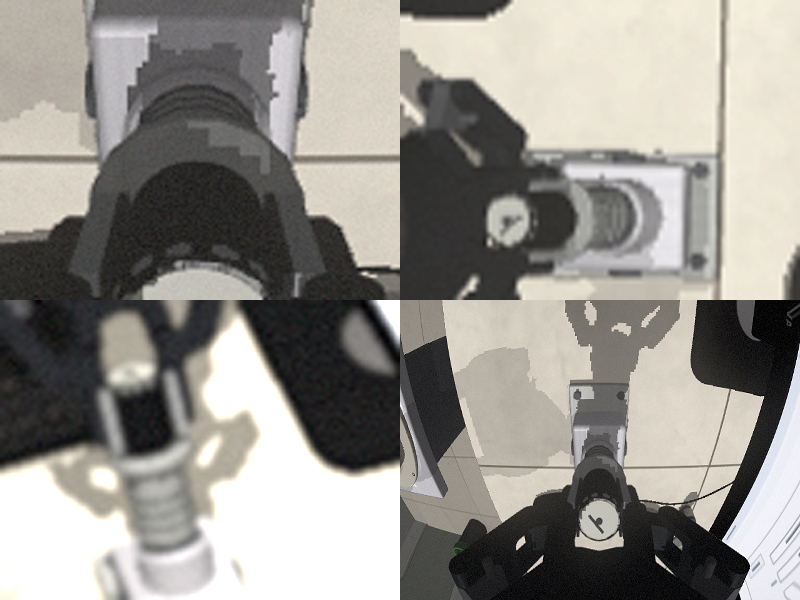

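The picture shows the gauge fully over the nipple and in line with it, the mouth close to the boss. Both the height and the 10.5 N reading put the sleeve at about 10.9 mm. I'll add 0.6 mm for margin.

```bash
python3 -m inch '[{"rx":0,"ry":0,"rz":0,"tx":0,"ty":0,"tz":0.3,"grip":-1},{"rx":0,"ry":0,"rz":0,"tx":0,"ty":0,"tz":0.6,"grip":-1},{"rx":0,"ry":0,"rz":0,"tx":0,"ty":0,"tz":0.6,"grip":-1},{"rx":0,"ry":0,"rz":0,"tx":0,"ty":0,"tz":0.6,"grip":-1},{"rx":0,"ry":0,"rz":0,"tx":0,"ty":0,"tz":0.6,"grip":-1},{"rx":0,"ry":0,"rz":0,"tx":0,"ty":0,"tz":0.6,"grip":-1}]' 60
```

```text
clock: 13.15
ee_pos: [0.5146, 0.0049, 0.1145]
tool_rot: [2.031, 2.032, -0.357]
ft_force: [2.3, 4.2, 7.1]
gripper_width: 0.311
finger_force: 59.8
```

```bash
python3 -c "
from bench import arm
print(arm.close_job())"
```

```text
the job is handed in; nothing more can be done
None
```

The job is handed in at 13.15 s with the gauge snapped onto the nipple and still gripped at about 60 N; I put the sleeve at about 11.4 mm and the push at about 10 N, both inferred from arm height and wrist force, and hand-in returned no verdict.

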